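# Index the cone flange and lock it with the key

### The job

Turn the notched cone flange on its jig, with gentle pushes on the studs near its edge, until its notch faces the sliding key. Then slide the key into the notch and press it firmly home without ramming it, so that the flange is locked in line with the mark. Leave the flange lying flat, let go of everything and do not disturb the other things on the bench.

Things in the scene. Friction and masses are not known exactly. Their poses are not given: they have to be found in the camera images.
- jig: Fixed grey plate 240 x 170 x 14 mm under all that is worked on. Origin on the bench under the flange's turning axis, z up; +x points from that axis to the mark and on along the key's slide. The plate spans x -85 to 155, y -85 to 85 mm. A plastic spigot 42 mm in diameter, 10 mm high, stands at the axis. Two fixed cheeks 10 mm high (x 83 to 153, |y| 19.5 to 27.5 mm) guide the key.
- flange: Loose steel disc, 120 mm in diameter, 12 mm thick on 1.5 mm plastic feet, about 0.45 kg, its bore on the spigot with 1.5 mm play; turns either way against friction (1 to 2 N at a stud) and stays where left. Origin at its axis, underside; x towards the notch, z up. Disc top 27.5 mm above the bench. A copper cone, 54 mm across, 24 mm high, stands in its middle. Finger forces over 20 N on it are rough.
- notch (a point): Middle of the mouth of the flange's only notch, on the rim 60 mm from the flange's axis, half-way up the disc (21.5 mm above the bench). V-shaped with a blunt floor: 16 mm wide at the rim, 8 mm at its floor, 14 mm deep.
- stud_a (a point): Steel stud on the flange to be pushed sideways: 12 mm in diameter, 18 mm high (27.5 to 45.5 mm above the bench), 48 mm from the axis, +90 degrees (anticlockwise from above) from the notch. This point is half-way up it.
- stud_b (a point): The same kind of stud, opposite the notch (180 degrees), 48 mm from the axis.
- stud_c (a point): The same kind of stud, at -90 degrees from the notch, 48 mm from the axis.
- mark (a point): Point on the jig 60 mm from the turning axis on the key's side, 21.5 mm above the bench, at the inner end of a short white scribed line on the plate (partly under the rim); the notch's mouth has to come here. The key, once seated, centres the notch on it.
- key (a joint): Travel of the aluminium key towards the flange, m. 0 = fully back (nose 82 mm from the turning axis); meets the rim at 0.022; wedges home in the notch at 0.033 to 0.037. Friction 2 N, stays where left. Nose 9 mm wide at the tip, 18 mm wide 16 mm behind it; it enters if the notch is within 3 mm of the mark and turns the flange the rest. A 10 N push seats it; over 25 N is ramming.
- key_grip (a point): Point in the key's upright grip plate, which is 10 mm thick along the slide, 26 mm wide, and reaches from 26 to 62 mm above the bench; the point is 48 mm above the bench in the plate's middle, 32 mm behind the nose tip. Axes as the jig's: the key slides home along -x.
- spacer: Bystander: small steel ring, 22 mm across, on a corner of the jig plate.
- spare_cone: Bystander: small copper cone 48 mm across, on the bench.
- driver: Bystander: screwdriver 170 mm long.
- spanner: Bystander: spanner 160 mm long.
- rinse: Bystander: white bottle, 60 mm across, 150 mm high.
- standard: Bystander: white jar, 44 mm across, 90 mm high.

How it is judged (in metres and radians):
On the way, in this order (a step that is already met when the one before it is completed fails the run):
1. the flange is turned so that its notch's mouth is within 6 mm of the mark (horizontal distance between notch and mark below 0.006 m), for 0.2 s.
2. the key is pressed home in the notch (travel over 32 mm) with more than 4 N on the flange (value of joint key above 0.032 m and contact force between key and flange above 4 N), for 0.05 s.
At the end, for the whole second after the job is handed in: The notch's mouth is within 3 mm of the mark, the key's travel is over 32 mm, and the flange lies flat (within 0.04 rad) on the jig, at rest (horizontal distance between notch and mark below 0.003 m and value of joint key above 0.032 m and angle between flange's own z axis and vertical below 0.04 rad and z of flange in the frame of jig below 0.018 m and linear speed of flange below 0.01 m/s and velocity of joint key below 0.01 m/s); the robot touches nothing.
It fails at once if the fingers push or squeeze the flange with more than 20 N (contact force between the fingers and flange above 20 N).
It fails at once if the key is rammed against the flange with more than 25 N (contact force between key and flange above 25 N).
It fails at once if the flange is lifted off the jig or tipped (z of flange in the frame of jig above 0.022 m or angle between flange's own z axis and vertical above 0.15 rad).
It fails at once if a bystander is moved more than 20 mm (distance of any of spacer, spare_cone, driver, spanner, rinse, standard from where it was at the start of the episode above 0.02 m).
It also fails if it takes over 72 s, if anything falls off the work surface, if the arm or the gripper's body presses on something with over 40 N, if the wrist force passes 120 N, or if a joint passes its speed limit or range.

### The arm

A 6-joint arm with a two-finger parallel gripper is mounted at the origin on the work surface. World frame = base frame: x ahead of the robot, y to its left, z up, the work surface at z = 0. Lengths are in mm, angles in rad, forces in N, time in s.
With the tool pointing down it reaches from about 350 to 950 mm from the base axis. Payload 17.4 kg.
Tool frame: the origin (TCP) lies on the mounting face of the last link; the fingertips stand nose_length ahead of it and the grasp point (between the pads) lies 167 mm ahead of it (nose_length is the distance from the TCP to the fingertips, in mm); z points along the fingers, x is the direction in which the jaws open and shut, and the axes are right-handed (so a half turn about z gives the same grasp; the last joint's range is limited). The gripper opens to 93 mm and grips with 3 to 60 N. Pads are 15 mm wide; open, the fingers measure 128 mm over their backs; the gripper's body (75 mm by 188 mm) begins 65 mm behind the grasp point.
Start: joints at [1.065, 0.116, 1.442, -0, 1.584, -0.038], TCP at [304.383, 602.483, 404.746] pointing down, gripper open.
Joint ranges: [-2.83, 2.83], [-0.83, 2.19], [0.07, 2.5], [-1.14, 4.28], [0.01, 3], [-2.97, 2.97]. Speed limits (rad/s): [1.89, 1.89, 2.22, 3.14, 3.14, 3.14].

### API

Orientations are given as [roll, pitch, yaw] about the fixed x, y, z axes, in that order (R = Rz(yaw) Ry(pitch) Rx(roll)).
In Python, from station import * gives the robot as it stands. The module is installed in compiled form; this text tells all that it offers.
- The arm moves only by the tool step_arm, never from a script. Its argument "targets" is a list that holds one entry, the list of rows, each a list of 6 numbers: the shift along the tool's x, y, z in cm, then the turn, a rotation vector about the tool's x, y, z in degrees. A call has 1 to 10 rows; each row is the pose to reach, as a shift and turn from the pose commanded when the call began, along the tool's axes at that moment; what a row does not reach only later rows make up. A row lasts 1/10 s, in which the tool goes at most 50 mm and 8.59 degrees, less where a joint would pass 70% of its speed; a pose out of reach is approached as far as the arm can. A call with a gripper value outside its range is refused whole. "grip" is the finger opening in cm, from 0 to 9.3, set as the call begins (left out, the last holds). The fingers move at their own pace and stop on an object; the grip force is fixed at half the most. Time passes only in rows, so rows that repeat a pose let the fingers close. It gives the time, the measured TCP pose, the force and the opening at its end, in the units of the state.
- read_state(): the state, without advancing time (a new reading comes with each control period).
- capture(name): name is "scene" or "top" or "wrist"; returns a dict with "img" (384x512x3 uint8, red, green, blue), "K" (3x3 intrinsics, pixels), "xyz" and "rotation" of the camera in the world. Camera axes: x right, y down, z forward; pixel columns grow to the right and rows downward; lengths in mm; the calibration is good to about 2 mm. A picture is of the moment at which its call begins. There is no depth.
- hand_in(): hands the job in, once; it reports no verdict.
The state is a dict: "time_s": time; "joint_positions": joint angles; "dq": joint speeds; "tau": joint torques, N m; "ee_pos": TCP position; "eef_rot": TCP orientation; "force": force on the tool from outside, world axes, zero at the start; "torque": the same for the moment, N m; "finger_gap": finger opening in mm.
Only numpy, scipy, OpenCV 4.12 (cv2) and the standard library are available. Lean on these libraries where they do the work, as an engineer would, in place of code of your own. Each camera call takes 0.05 s, during which the arm holds its last target.

## Working session

There is one attempt and no reset: what is moved stays moved. The work goes in short steps, Python scripts to look and compute and a tool call to move; the robot and the scene stay as the last step left them, time stands still between calls to the robot, and variables do not carry over. Pictures are saved under pics/ and viewed, and the job is handed in when it is done.

Besides the shell and the picture viewer there is one more tool, called as a command line: name --argument value ..., lists and objects as JSON in quotes. step_arm: Moves the arm, as the interface text tells. Its arguments: {"type":"object","properties":{"targets":{"type":"array","items":{"type":"array","items":{"type":"array","items":{"type":"number"}}}},"grip":{"type":"number"}},"required":["targets"]}

```bash
mkdir -p pics
cat > h.py <<'E'
from station import *
import numpy as np, cv2
def cap(n,f):
    c=capture(n); cv2.imwrite('pics/'+f+'.png',c['img'][:,:,::-1]); np.savez('pics/'+f+'.npz',**{k:np.array(c[k]) for k in('img','K','xyz','rotation')}); return c
def ray(f,u,v,z):
    d=np.load('pics/'+f+'.npz'); r=d['rotation'];
    w=r@np.linalg.solve(d['K'],[u,v,1]); p=d['xyz']; return p+w*(z-p[2])/w[2]
def proj(f,P):
    d=np.load('pics/'+f+'.npz'); q=d['K']@(d['rotation'].T@(np.array(P)-d['xyz'])); return q[:2]/q[2]
def crop(f,x0,y0,x1,y1,s,o):
    i=cv2.imread('pics/'+f+'.png')[y0:y1,x0:x1]; cv2.imwrite('pics/'+o+'.png',cv2.resize(i,None,fx=s,fy=s,interpolation=cv2.INTER_CUBIC))
E
python3 - <<'E'
from h import *
for n in('top','scene','wrist'):
    c=cap(n,n+'0'); print(n,c['xyz'],np.array(c['rotation']).round(3).tolist(),np.array(c['K']).tolist())
print(read_state())
E
```

```text
top [ 476.29310455  -15.54625231 1510.64838898] [-3.086, -0.006, -1.598] [[451.34924203157135, 0.0, 248.70912751252553], [0.0, 451.34924203157135, 190.24758186485343], [0.0, 0.0, 1.0]]
scene [ 943.24430719 -685.93776677  596.13686587] [-2.152, 0.014, 0.515] [[376.589953880913, 0.0, 255.39856580670659], [0.0, 376.589953880913, 186.02321274706892], [0.0, 0.0, 1.0]]
wrist [246.46587553 631.735886   383.71055601] [2.899, 0.0, 1.103] [[334.86991383717503, 0.0, 259.7821056651656], [0.0, 334.86991383717503, 195.84010382450083], [0.0, 0.0, 1.0]]
{'time_s': 0.15, 'joint_positions': array([ 1.06521190e+00,  1.16379237e-01,  1.44210238e+00, -1.51371400e-05,
        1.58400067e+00, -3.77962096e-02]), 'dq': array([ 8.62599393e-05, -8.48834277e-04, -3.72019433e-03, -6.78460621e-04,
       -4.68448968e-05, -1.34851825e-04]), 'tau': array([ 7.69883400e-06, -7.21762061e+01, -6.22952056e+01,  7.80489994e-02,
        2.23392982e-02, -9.09017604e-05]), 'ee_pos': array([304.37976641, 602.49057506, 404.17823478]), 'eef_rot': array([-3.14157416e+00,  8.89567895e-04,  1.10300792e+00]), 'force': array([-0.36253031, -0.27777652,  0.1003012 ]), 'torque': array([-0.01564508, -0.01374971, -0.00948451]), 'finger_gap': 93.3611479202901}
```

View pics/top0.png

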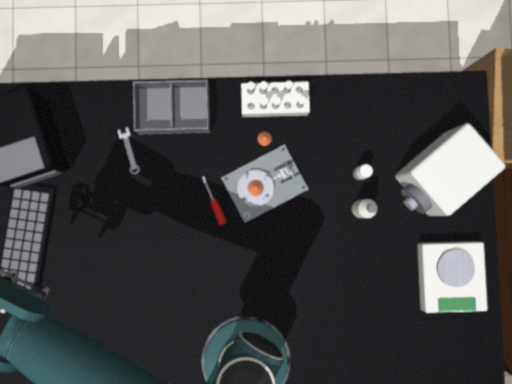

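View pics/scene0.png

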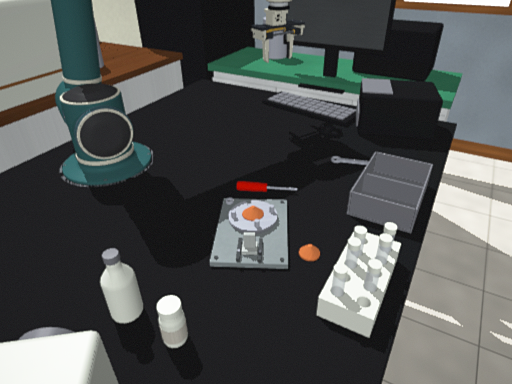

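View pics/wrist0.png

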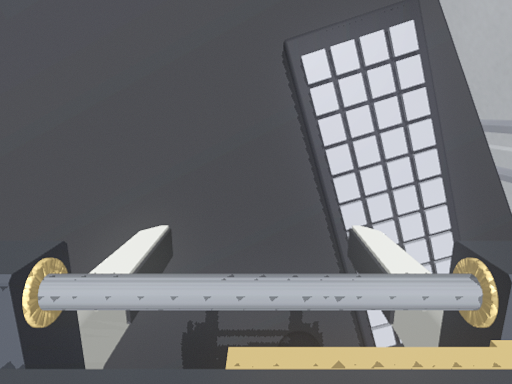

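The top view shows the jig at about (265,183), with the key toward the upper right. The camera rotation is given as rpy angles, so I'll fix the helper and enlarge.

```bash
python3 - <<'E'
s=open('h.py').read()
s=s.replace("def ray","from scipy.spatial.transform import Rotation as Ro\ndef RR(d):\n    r=d['rotation']; return Ro.from_euler('xyz',r).as_matrix() if r.size==3 else r\ndef ray",1).replace("r=d['rotation'];\n    w","r=RR(d)\n    w").replace("d['rotation'].T","RR(d).T")
open('h.py','w').write(s)
E
python3 - <<'E'
from h import *
crop('top0',210,130,320,230,7,'t0c'); crop('scene0',200,180,330,280,6,'s0c')
E
```

```text
(no output)
```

View pics/t0c.png

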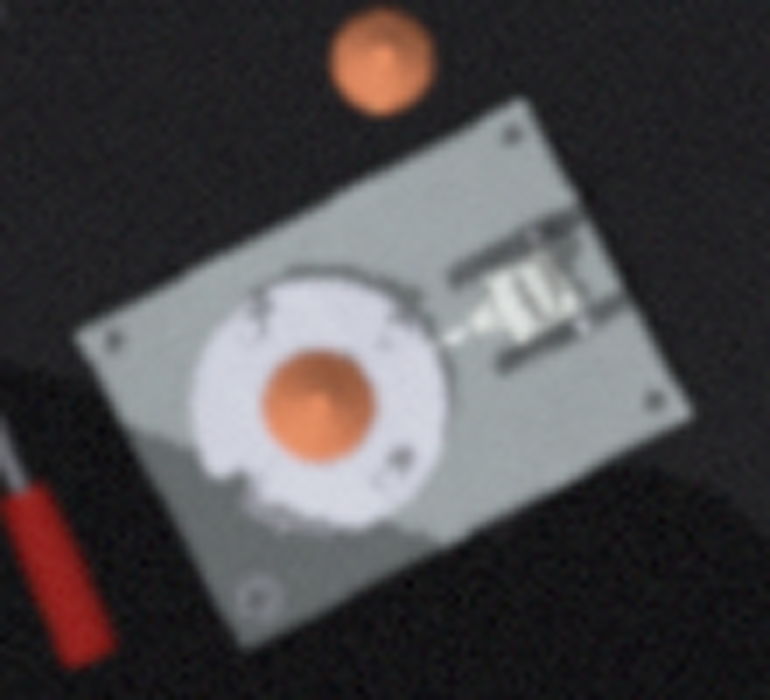

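View pics/s0c.png

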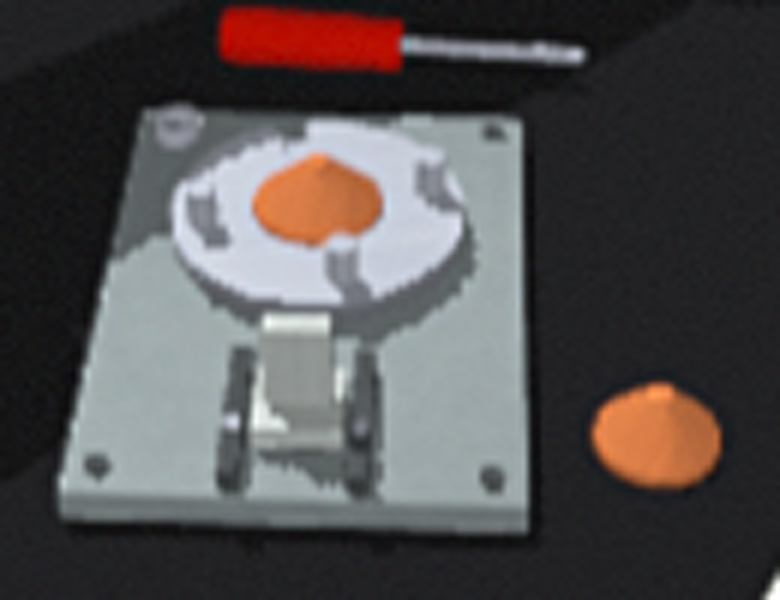

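Run:
```python
from h import *
g=lambda u,v,z: ray('top0',210+(u+.5)/7-.5,130+(v+.5)/7-.5,z)
C=np.array([g(*p,14)[:2] for p in[(75,335),(523,97),(693,412),(247,649)]])
print(C.round(1)); 
# order: (-85,85),(155,85),(155,-85),(-85,-85)
L=np.array([(-85,85),(155,85),(155,-85),(-85,-85)],float)
Lc=L-L.mean(0); Cc=C-C.mean(0)
a=np.arctan2((Lc[:,0]*Cc[:,1]-Lc[:,1]*Cc[:,0]).sum(),(Lc*Cc).sum())
R=np.array([[np.cos(a),-np.sin(a)],[np.sin(a),np.cos(a)]])
o=C.mean(0)-R@L.mean(0); print('yaw',a,np.degrees(a),'axis',o,'res',(L@R.T+o-C).round(1))
for n,p,z in[('cone',(320,405),45),('disc',(320,402),27.5),('notch',(235,483),27.5),('sb',(395,325),27.5),('s1',(262,300),30),('s2',(400,458),30),('keytop',(540,290),62),('nose',(448,338),26),('mark?',(455,335),14)]:
    q=g(*p,z)[:2]; l=R.T@(q-o); print(n,q.round(1),l.round(1),np.degrees(np.arctan2(l[1],l[0])).round(1))
for n,P in dict(spare=(380,62),drv=(60,580)).items(): print(n,g(*P,5))
```

```text
[[ 605.1   67.3]
 [ 713.4 -149.1]
 [ 560.7 -225.1]
 [ 454.1  -10.5]]
yaw -1.1062437314122882 -63.38309692272792 axis [567.66148731 -48.05231805] res [[ 0.5 -1.3]
 [-0.3  0.5]
 [ 0.4  0.4]
 [-0.6  0.3]]
cone [566.8 -47.5] [-0.9 -0.5] -151.4
disc [569.3 -47.9] [0.6 1.5] 69.6
notch [532.2  -6.9] [-52.6 -13.2] -165.9
sb [604.7 -84.2] [48.9 16.9] 19.1
s1 [617.9 -21.9] [-0.9 56.7] 90.9
s2 [541.8 -84.6] [ 21.1 -39.5] -61.9
keytop [ 616.1 -149.8] [112.7  -2.3] -1.2
nose [ 598.  -109.1] [68.2 -0.2] -0.2
mark? [ 600.3 -113.2] [72.9  0. ] 0.0
spare [733.56869092 -81.70650351   5.        ]
drv [489.1454095   77.65989114   5.        ]
```

step_arm --targets '[[[-5, 5.6, 0, 0, 0, 8], [-10, 11.2, 0, 0, 0, 16], [-15, 16.8, 0, 0, 0, 24], [-20, 22.4, 0, 0, 0, 32], [-25, 28, 0, 0, 0, 40], [-30, 33.6, 0, 0, 0, 48], [-35, 39.2, 0, 0, 0, 56], [-40, 44.8, 0, 0, 0, 64], [-45, 50.4, 0, 0, 0, 72], [-49.9, 56.1, 0, 0, 0, 80]]]'

```text
time_s: 1.15
ee_pos: [487.5, 135.1, 404.8]
eef_rot: [-3.141, -0.0, -0.299]
force: [1.4, 1.9, -0.8]
finger_gap: 92.8
```

step_arm --targets '[[[2.6, 3.2, 0, 0, 0, 8], [5.2, 6.4, 0, 0, 0, 16], [7.8, 9.6, 0, 0, 0, 24], [10.4, 12.8, 0, 0, 0, 32], [13, 16, 0, 0, 0, 40], [15.6, 19.4, 0, 0, 0, 48], [15.6, 19.4, 0, 0, 0, 56], [15.6, 19.4, 0, 0, 0, 64], [15.6, 19.4, 0, 0, 0, 72], [15.6, 19.4, 0, 0, 0, 80]]]'

```text
time_s: 2.15
ee_pos: [580.6, -93.8, 404.4]
eef_rot: [3.141, -0.0, -1.696]
force: [0.0, -0.2, 0.2]
finger_gap: 92.7
```

step_arm --targets '[[[0, 0, 1, 0, 0, 8], [0, 0, 2, 0, 0, 16], [0, 0, 3, 0, 0, 24], [0, 0, 4, 0, 0, 32], [0, 0, 4, 0, 0, 40], [0, 0, 4, 0, 0, 48], [0, 0, 4, 0, 0, 56], [0, 0, 4, 0, 0, 64], [0, 0, 4, 0, 0, 68], [0, 0, 4, 0, 0, 68]]]'

```text
time_s: 3.15
ee_pos: [580.5, -93.7, 364.5]
eef_rot: [3.141, -0.0, -2.878]
force: [-0.9, 0.8, -0.6]
finger_gap: 93.2
```

Run:
```python
from h import *
c=cap('wrist','w1'); crop('w1',0,0,512,384,1.5,'w1c')
print(c['xyz'],c['rotation']); s=read_state(); print(s['ee_pos'],s['eef_rot'],s['joint_positions'],s['time_s'],s['force'])
```

```text
[ 598.62299336 -157.6573723   344.14288654] [ 2.90006240e+00  1.18598494e-03 -2.87724796e+00]
[580.56801695 -93.6627154  364.52845655] [ 3.14148354e+00 -3.29974689e-04 -2.87462888e+00] [-2.03316345e-01 -5.93421707e-02  1.68567384e+00 -5.23390975e-05
  1.51560458e+00  2.67131545e+00] 3.2 [ 0.09878545 -0.39354813  0.23889451]
```

View pics/w1c.png

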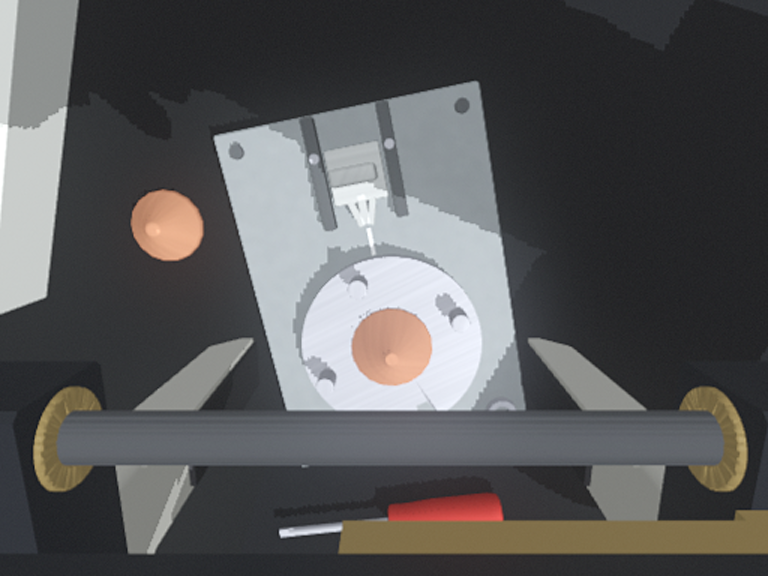

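Run:
```python
from h import *
crop('w1',190,150,335,275,5.5,'w1d'); crop('w1',135,45,355,180,3.6,'w1e')
```

```text
(no output)
```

View pics/w1d.png

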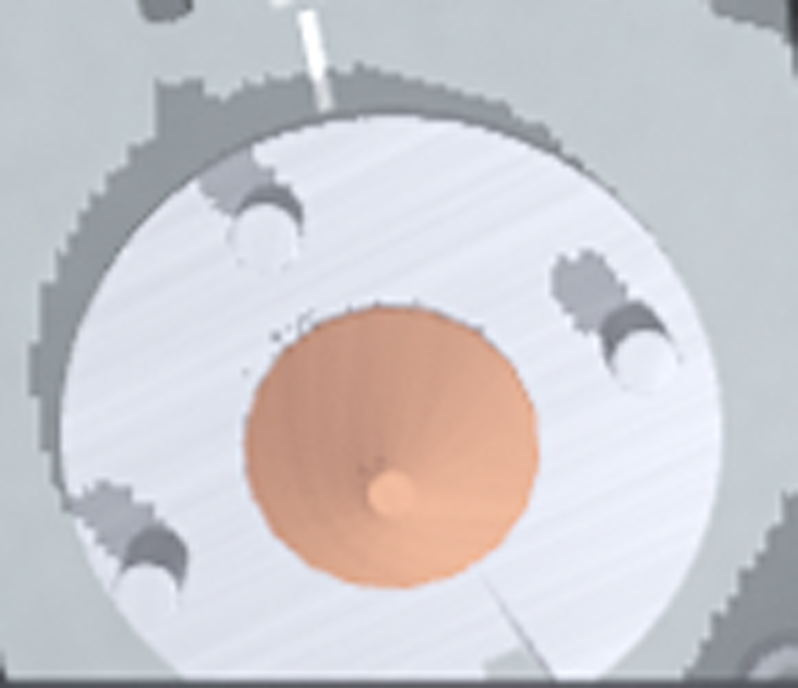

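View pics/w1e.png

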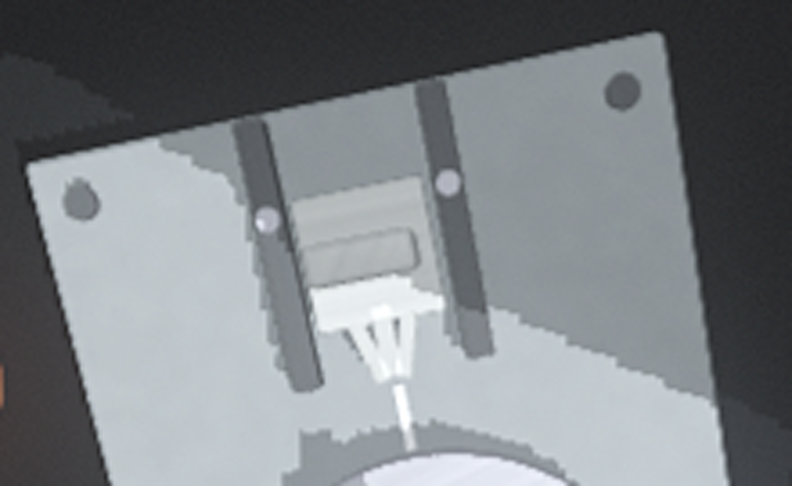

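Run:
```python
from h import *
g=lambda u,v,z: ray('w1',190+(u+.5)/5.5-.5,150+(v+.5)/5.5-.5,z)[:2]
e=lambda u,v,z: ray('w1',135+(u+.5)/3.6-.5,45+(v+.5)/3.6-.5,z)[:2]
S=[g(*p,45.5) for p in[(266,236),(643,362),(149,595)]]
from scipy.optimize import least_squares
# studs: dirs: find centre o and angle with three stud at 48, b=first? order a: +90 from notch
# which: 90deg neighbours
f=lambda q,perm: np.concatenate([S[i]-(q[:2]+48*np.array([np.cos(q[2]+t),np.sin(q[2]+t)])) for i,t in perm])
perm=[(0,np.pi),(1,np.pi/2),(2,-np.pi/2)]
for pm in ([(0,np.pi),(1,np.pi/2),(2,-np.pi/2)],[(0,np.pi),(2,np.pi/2),(1,-np.pi/2)]):
  for t0 in (0,2,4):
    r=least_squares(f,[567,-48,t0],args=(pm,)); 
    if r.cost<50: print(pm,r.x,np.degrees(r.x[2]),r.fun.round(1))
print('cone tip',g(390,494,51.5),'ring',g(392,446,27.5))
d=np.array([e(406,388,14),e(410,445,14),g(308,15,14),g(325,108,14)]);print('mark',d)
c1,c2=e(28,163,14),e(660,33,14); print('corners',c1,c2, 'yaw', np.degrees(np.arctan2(*(c1-c2)[::-1]))-90)
print('mid end',(c1+c2)/2)
pl=[e(*p,62) for p in[(302,246),(411,229),(416,267),(309,285)]];print('plate',np.array(pl),np.mean(pl,0))
```

```text
[(0, 3.141592653589793), (1, 1.5707963267948966), (2, -1.5707963267948966)] [568.18866977 -48.24289308   2.29693934] 131.6049297563657 [-0.2 -0.2  0.5  0.3 -0.3 -0.1]
[(0, 3.141592653589793), (1, 1.5707963267948966), (2, -1.5707963267948966)] [568.18866979 -48.24289306   2.29693933] 131.60492965592803 [-0.2 -0.2  0.5  0.3 -0.3 -0.1]
[(0, 3.141592653589793), (1, 1.5707963267948966), (2, -1.5707963267948966)] [568.18866976 -48.24289309   2.29693934] 131.60492978101271 [-0.2 -0.2  0.5  0.3 -0.3 -0.1]
cone tip [568.57727927 -47.88260414] ring [568.19184584 -47.93202346]
mark [[ 600.99309819 -118.34656176]
 [ 595.95094609 -103.41953885]
 [ 602.75153296 -117.97052852]
 [ 595.5538062  -102.50928856]]
corners [ 711.35843114 -149.35347032] [ 561.25856855 -222.82242193] yaw -63.91977030542603
mid end [ 636.30849984 -186.08794612]
plate [[ 631.59759167 -149.04146187]
 [ 608.63812021 -159.12756811]
 [ 605.40919967 -151.31252891]
 [ 628.03250083 -141.02740009]] [ 618.41935309 -150.12723974]
```

step_arm --targets '[[[0, 0.9, 2, 0, 0, 0], [0, 1.8, 4, 0, 0, 0], [0, 2.7, 6, 0, 0, 0], [0, 3.6, 8, 0, 0, 0], [0, 4.7, 10, 0, 0, 0], [0, 4.7, 12, 0, 0, 0], [0, 4.7, 12, 0, 0, 0], [0, 4.7, 12, 0, 0, 0]]]' --grip 8.0

```text
time_s: 4.0
ee_pos: [568.4, -48.4, 245.2]
eef_rot: [3.142, -0.0, -2.875]
force: [-0.3, -0.2, -0.0]
finger_gap: 80.1
```

Run:
```python
from h import *
cap('scene','s1');cap('wrist','w2'); crop('s1',200,130,320,270,5,'s1c'); crop('w2',0,0,512,384,1.5,'w2c')
s=read_state(); print(s['ee_pos'],s['eef_rot'],s['force'],s['finger_gap'])
for dz in(167,177,182,187):
  print(dz,[proj('s1',[s['ee_pos'][0]+q*.9646*40,s['ee_pos'][1]+q*.2639*40,s['ee_pos'][2]-dz]).round(1) for q in(-1,1)])
```

```text
[568.59993277 -48.50194713 246.06766066] [-3.14106031e+00  1.34652516e-03 -2.87577752e+00] [-0.23752572 -0.76935713  0.29061761] 80.22306911549269
167 [array([237.4, 195.1]), array([269.7, 199.4])]
177 [array([237.6, 198.5]), array([269.7, 202.8])]
182 [array([237.6, 200.1]), array([269.7, 204.5])]
187 [array([237.7, 201.8]), array([269.7, 206.2])]
```

View pics/s1c.png

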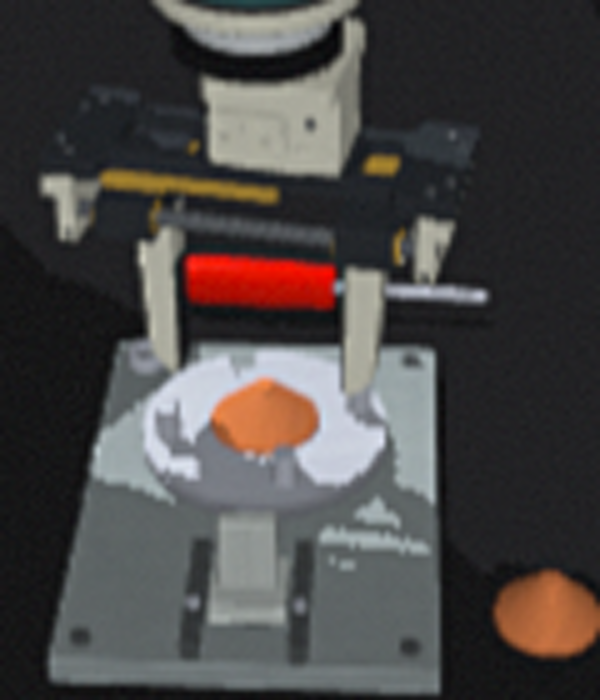

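View pics/w2c.png

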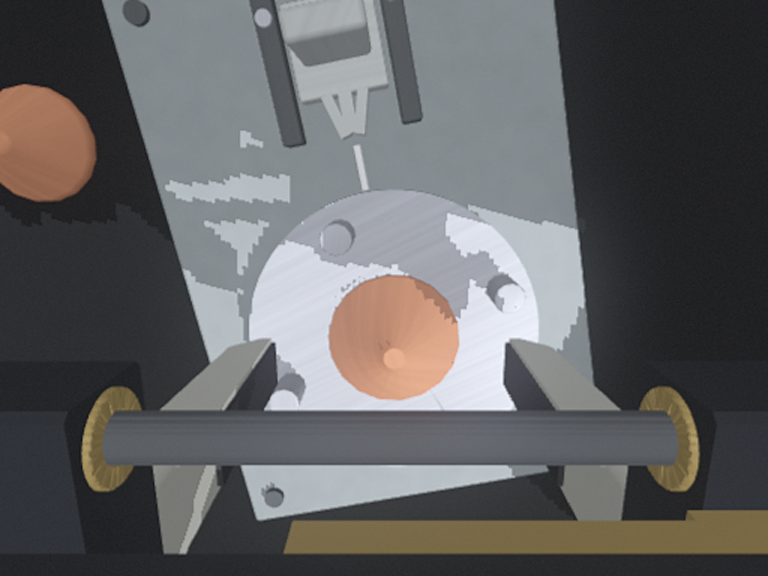

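step_arm --targets '[[[0, 0, 0.6, 0, 0, 0], [0, 0, 1.2, 0, 0, 0], [0, 0, 1.8, 0, 0, 0], [0, 0, 2.1, 0, 0, 0], [0, 0, 2.3, 0, 0, 0], [0, 0, 2.4, 0, 0, 0], [0, 0, 2.5, 0, 0, 0], [0, 0, 2.5, 0, 0, 0]]]'

```text
time_s: 4.9
ee_pos: [568.3, -48.3, 219.8]
eef_rot: [3.142, 0.0, -2.876]
force: [-1.2, -0.6, 0.4]
finger_gap: 79.8
```

Run:
```python
from h import *
cap('scene','s2');cap('wrist','w3'); crop('s2',215,180,305,240,8,'s2c'); crop('w3',0,0,512,384,1.5,'w3c')
s=read_state(); print(s['ee_pos'],s['eef_rot'],s['force'],s['finger_gap'],s['time_s'])
```

```text
[568.3181284  -48.31848245 219.88826081] [-3.14151432e+00  1.71494881e-04 -2.87636207e+00] [-0.15732317  0.26781808 -0.32836907] 79.83954185601387 5.0
```

View pics/s2c.png

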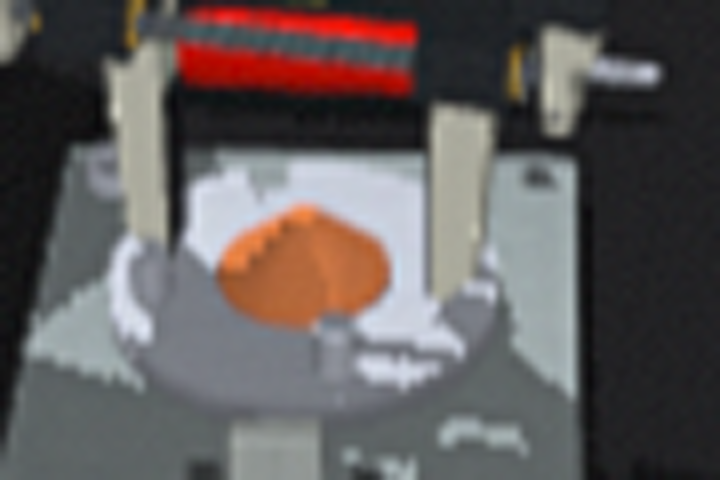

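View pics/w3c.png

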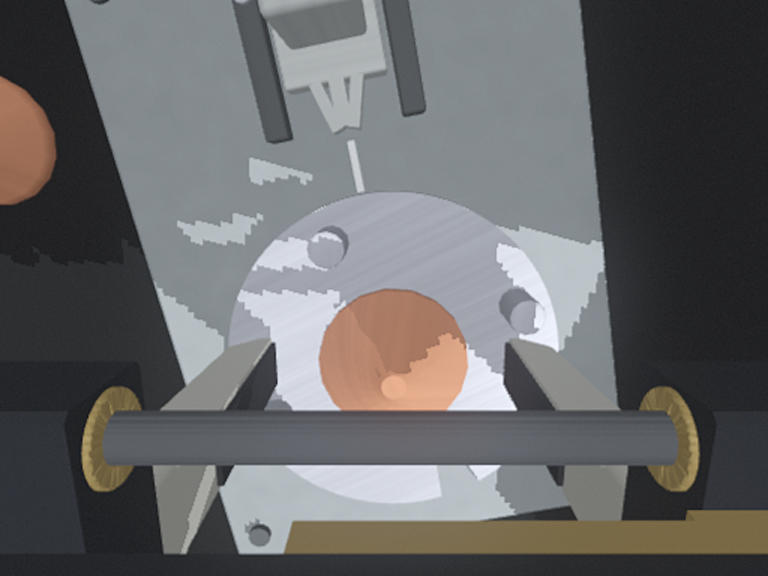

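Run:
```python
from h import *
o=np.array([568.3,-48.3]);t=np.radians(15.2);r=np.array([np.cos(t),np.sin(t)]);n=np.array([r[1],-r[0]])
for z in(28,31,34,37,40,44): print(z,[((proj('s2',[*(o+s*40*r+7.5*n),z])-[215,180])*8).round(0) for s in(-1,1)],[((proj('s2',[*(o+s*57*r+7.5*n),z])-[215,180])*8).round(0) for s in(-1,1)])
```

```text
28 [array([179., 269.]), array([431., 306.])] [array([126., 261.]), array([486., 314.])]
31 [array([178., 261.]), array([431., 298.])] [array([126., 254.]), array([486., 306.])]
34 [array([178., 254.]), array([431., 290.])] [array([125., 246.]), array([486., 298.])]
37 [array([177., 246.]), array([431., 282.])] [array([125., 238.]), array([486., 290.])]
40 [array([177., 238.]), array([431., 275.])] [array([124., 230.]), array([486., 282.])]
44 [array([176., 228.]), array([431., 264.])] [array([123., 220.]), array([487., 272.])]
```

step_arm --targets '[[[0, 0, 0, 0, 0, -2], [0, 0, 0, 0, 0, -4], [0, 0, 0, 0, 0, -5], [0, 0, 0, 0, 0, -6], [0, 0, 0, 0, 0, -7], [0, 0, 0, 0, 0, -8], [0, 0, 0, 0, 0, -9], [0, 0, 0, 0, 0, -10], [0, 0, 0, 0, 0, -11], [0, 0, 0, 0, 0, -12]]]'

```text
time_s: 6.0
ee_pos: [568.3, -48.3, 219.8]
eef_rot: [3.142, 0.0, -2.665]
force: [-0.9, 2.5, 1.3]
finger_gap: 80.1
```

step_arm --targets '[[[0, 0, 0, 0, 0, -1], [0, 0, 0, 0, 0, -2], [0, 0, 0, 0, 0, -3], [0, 0, 0, 0, 0, -4], [0, 0, 0, 0, 0, -5], [0, 0, 0, 0, 0, -6], [0, 0, 0, 0, 0, -7], [0, 0, 0, 0, 0, -8], [0, 0, 0, 0, 0, -9], [0, 0, 0, 0, 0, -10]]]'

```text
time_s: 7.0
ee_pos: [568.3, -48.3, 219.8]
eef_rot: [-3.142, -0.0, -2.491]
force: [-0.3, 3.6, 1.4]
finger_gap: 79.8
```

Run:
```python
from h import *
cap('wrist','w4'); crop('w4',0,0,512,384,1.5,'w4c')
s=read_state(); print(s['ee_pos'],s['eef_rot'],s['force'],s['torque'],s['finger_gap'],s['time_s'])
```

```text
[568.275767   -48.29491963 219.7274082 ] [ 3.14158612e+00 -3.53029169e-05 -2.48985673e+00] [-0.75760311  2.00062415  0.83483296] [ 0.42750358  0.26834529 -0.11155256] 79.85924923661874 7.05
```

View pics/w4c.png

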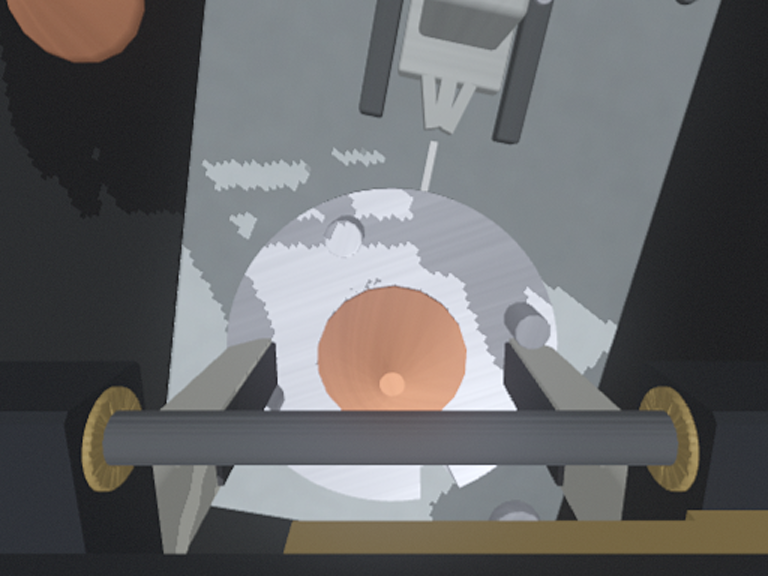

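```bash
cat >> h.py <<'E'
def ang(f,pts,s=1.5,off=(0,0)):
    # pts: list of (u,v,angle rel notch deg) stud tops
    from scipy.optimize import least_squares
    S=[(ray(f,off[0]+(u+.5)/s-.5,off[1]+(v+.5)/s-.5,45.5)[:2],np.radians(t)) for u,v,t in pts]
    r=least_squares(lambda q:np.concatenate([p-(q[:2]+48*np.array([np.cos(q[2]+t),np.sin(q[2]+t)])) for p,t in S]),[568.2,-48.2,np.arctan2(*(S[0][0]-[568.2,-48.2])[::-1])-S[0][1]])
    print(r.x[:2],'notch deg',np.degrees(r.x[2])%360,'remaining',(296.3-np.degrees(r.x[2]))%360,r.fun.round(1))
E
python3 - <<'E'
from h import *
crop('w4',200,130,380,250,4.4,'w4d')
ang('w4',[(345,238,180),(531,331,90)])
E
```

```text
[569.28760634 -49.28756971] notch deg 145.44041312508477 remaining 150.85958687491524 [-0.8 -0.1  0.8  0.1]
```

View pics/w4d.png

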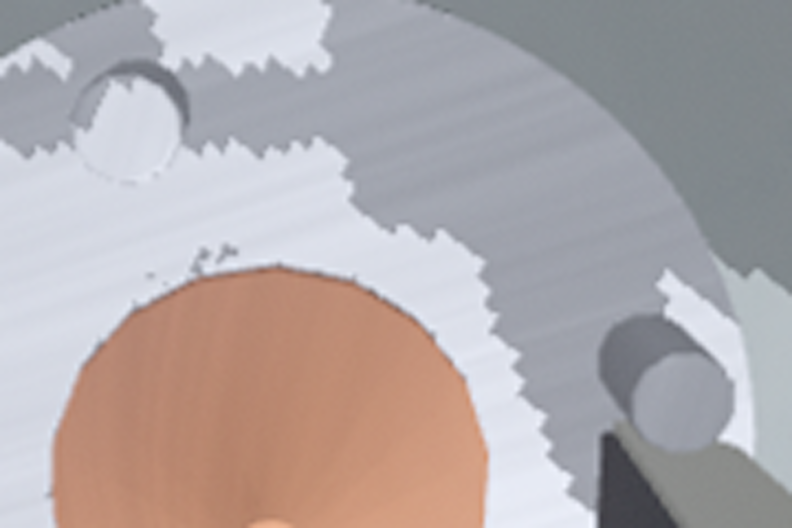

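Run:
```python
from h import *
ang('w4',[(132,128,180),(684,400,90)],4.4,(200,130))
```

```text
[568.86524027 -49.43106556] notch deg 145.77463524333933 remaining 150.52536475666068 [-0.5 -0.1  0.5  0.1]
```

step_arm --targets '[[[0, 0, 0, 0, 0, -1], [0, 0, 0, 0, 0, -2.5], [0, 0, 0, 0, 0, -4.5], [0, 0, 0, 0, 0, -6.5], [0, 0, 0, 0, 0, -8.5], [0, 0, 0, 0, 0, -10.5], [0, 0, 0, 0, 0, -12.5], [0, 0, 0, 0, 0, -14.5], [0, 0, 0, 0, 0, -16.5], [0, 0, 0, 0, 0, -18.5]]]'

```text
time_s: 8.05
ee_pos: [568.2, -48.3, 219.7]
eef_rot: [3.141, -0.0, -2.167]
force: [-1.6, 4.3, 1.4]
finger_gap: 80.1
```

step_arm --targets '[[[0, 0, 0, 0, 0, -2], [0, 0, 0, 0, 0, -4], [0, 0, 0, 0, 0, -6], [0, 0, 0, 0, 0, -8], [0, 0, 0, 0, 0, -10], [0, 0, 0, 0, 0, -12], [0, 0, 0, 0, 0, -14], [0, 0, 0, 0, 0, -16], [0, 0, 0, 0, 0, -18], [0, 0, 0, 0, 0, -20]]]'

```text
time_s: 9.05
ee_pos: [568.2, -48.3, 219.5]
eef_rot: [3.141, -0.0, -1.818]
force: [-0.7, 2.5, 0.2]
finger_gap: 80.0
```

step_arm --targets '[[[0, 0, 0, 0, 0, -2], [0, 0, 0, 0, 0, -4], [0, 0, 0, 0, 0, -6], [0, 0, 0, 0, 0, -8], [0, 0, 0, 0, 0, -10], [0, 0, 0, 0, 0, -12], [0, 0, 0, 0, 0, -14], [0, 0, 0, 0, 0, -16], [0, 0, 0, 0, 0, -18], [0, 0, 0, 0, 0, -20]]]'

```text
time_s: 10.05
ee_pos: [568.2, -48.4, 219.5]
eef_rot: [3.141, -0.0, -1.469]
force: [-1.7, 1.2, 0.3]
finger_gap: 80.1
```

Run:
```python
from h import *
cap('wrist','w5'); crop('w5',120,100,400,270,2.8,'w5d')
s=read_state(); print(s['ee_pos'],s['eef_rot'],s['force'],s['torque'],s['joint_positions'],s['time_s'])
```

```text
[568.20853747 -48.3919301  219.53108854] [ 3.14124149e+00 -2.61998400e-04 -1.46655900e+00] [ 0.04812375  0.35858125 -0.41904775] [ 0.01793984  0.19793442 -0.04179483] [-1.29623089e-01  3.02198159e-03  1.86853828e+00 -3.52016442e-04
  1.27031331e+00  1.33704019e+00] 10.1
```

View pics/w5d.png

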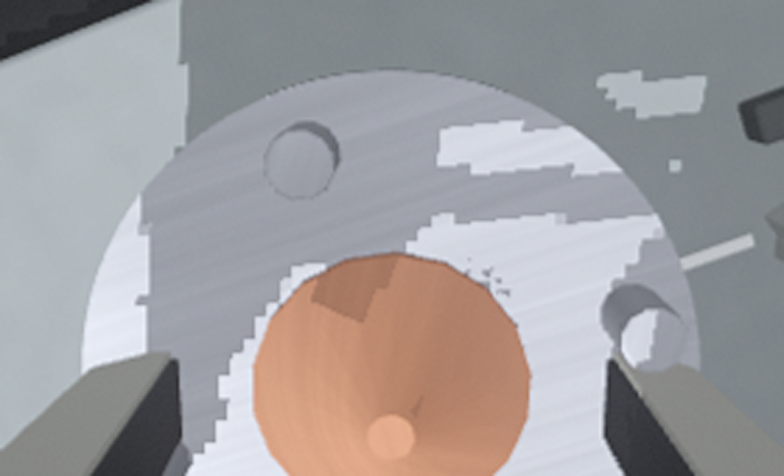

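Run:
```python
from h import *
ang('w5',[(300,163,180),(653,338,90)],2.8,(120,100))
```

```text
[569.77974113 -48.38830815] notch deg 204.18128627614863 remaining 92.11871372385139 [-0.1 -0.4  0.1  0.4]
```

step_arm --targets '[[[0, 0, 0, 0, 0, -2], [0, 0, 0, 0, 0, -4], [0, 0, 0, 0, 0, -6], [0, 0, 0, 0, 0, -8], [0, 0, 0, 0, 0, -10], [0, 0, 0, 0, 0, -12], [0, 0, 0, 0, 0, -14], [0, 0, 0, 0, 0, -16], [0, 0, 0, 0, 0, -18], [0, 0, 0, 0, 0, -20]]]'

```text
time_s: 11.1
ee_pos: [568.2, -48.4, 219.5]
eef_rot: [3.141, -0.0, -1.121]
force: [-0.5, 1.3, -1.2]
finger_gap: 80.2
```

step_arm --targets '[[[0, 0, 0, 0, 0, -2], [0, 0, 0, 0, 0, -4], [0, 0, 0, 0, 0, -6], [0, 0, 0, 0, 0, -8], [0, 0, 0, 0, 0, -10], [0, 0, 0, 0, 0, -12], [0, 0, 0, 0, 0, -14], [0, 0, 0, 0, 0, -16], [0, 0, 0, 0, 0, -18], [0, 0, 0, 0, 0, -20]]]'

```text
time_s: 12.1
ee_pos: [568.2, -48.4, 219.6]
eef_rot: [3.141, -0.0, -0.772]
force: [-0.9, 1.1, -0.4]
finger_gap: 80.2
```

step_arm --targets '[[[0, 0, 0, 0, 0, -2], [0, 0, 0, 0, 0, -4], [0, 0, 0, 0, 0, -6], [0, 0, 0, 0, 0, -8], [0, 0, 0, 0, 0, -10], [0, 0, 0, 0, 0, -12], [0, 0, 0, 0, 0, -14], [0, 0, 0, 0, 0, -16], [0, 0, 0, 0, 0, -18], [0, 0, 0, 0, 0, -20]]]'

```text
time_s: 13.1
ee_pos: [568.2, -48.4, 219.5]
eef_rot: [3.141, 0.0, -0.423]
force: [0.3, 1.3, -0.3]
finger_gap: 80.3
```

step_arm --targets '[[[0, 0, 0, 0, 0, -2], [0, 0, 0, 0, 0, -4], [0, 0, 0, 0, 0, -6], [0, 0, 0, 0, 0, -8], [0, 0, 0, 0, 0, -10], [0, 0, 0, 0, 0, -12], [0, 0, 0, 0, 0, -14], [0, 0, 0, 0, 0, -15], [0, 0, 0, 0, 0, -16], [0, 0, 0, 0, 0, -17]]]'

```text
time_s: 14.1
ee_pos: [568.3, -48.4, 219.7]
eef_rot: [3.141, 0.0, -0.127]
force: [0.2, -0.3, -1.1]
finger_gap: 79.9
```

Run:
```python
from h import *
cap('wrist','w6'); crop('w6',120,100,400,270,2.8,'w6d')
s=read_state(); print(s['ee_pos'],np.degrees(s['eef_rot']),s['force'],s['torque'],s['joint_positions'],s['time_s'])
```

```text
[568.2699512  -48.35464037 219.66689954] [ 1.79988828e+02  5.30857577e-03 -7.18244326e+00] [-0.27460963  0.35620329  0.43397165] [-0.0450478   0.08078575  0.04117908] [-1.29573001e-01  2.96311188e-03  1.86835833e+00 -2.04531543e-04
  1.27036305e+00 -4.15518973e-03] 14.15
```

View pics/w6d.png

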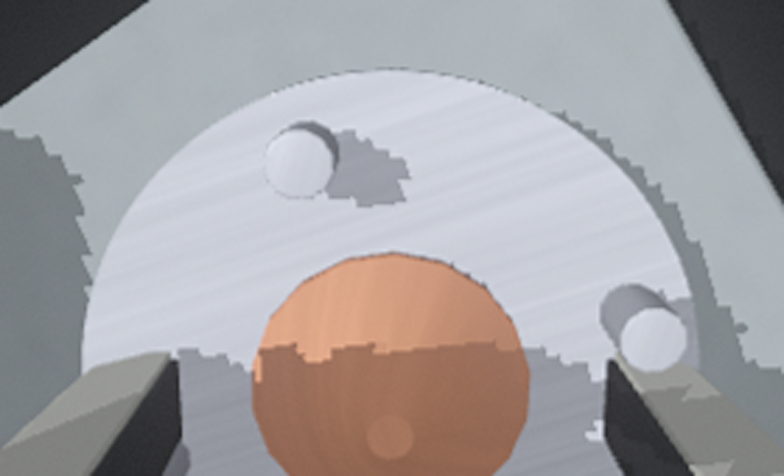

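step_arm --targets '[[[0, 0, 0, 0, 0, -2], [0, 0, 0, 0, 0, -4], [0, 0, 0, 0, 0, -6], [0, 0, 0, 0, 0, -8], [0, 0, 0, 0, 0, -10], [0, 0, 0, 0, 0, -11.5], [0, 0, 0, 0, 0, -13], [0, 0, 0, 0, 0, -14], [0, 0, 0, 0, 0, -14.5], [0, 0, 0, 0, 0, -14.7]]]'

```text
time_s: 15.15
ee_pos: [568.3, -48.3, 219.7]
eef_rot: [-3.142, 0.0, 0.129]
force: [-0.5, -0.0, -1.1]
finger_gap: 79.7
```

Run:
```python
from h import *
cap('wrist','w7'); crop('w7',120,100,400,270,2.8,'w7d'); cap('scene','s7'); crop('s7',205,180,305,280,7,'s7c');
cap('top','t7'); crop('t7',235,140,305,220,7,'t7c');
s=read_state(); print(s['ee_pos'],np.degrees(s['eef_rot']),s['force'],s['torque'],s['time_s'])
```

```text
[568.29945102 -48.31874426 219.79288534] [ 1.79996943e+02 -4.47958510e-03  7.38365885e+00] [-0.36694771 -0.27296061 -0.83516777] [-0.02995293  0.06691007 -0.0412815 ] 15.3
```

View pics/w7d.png

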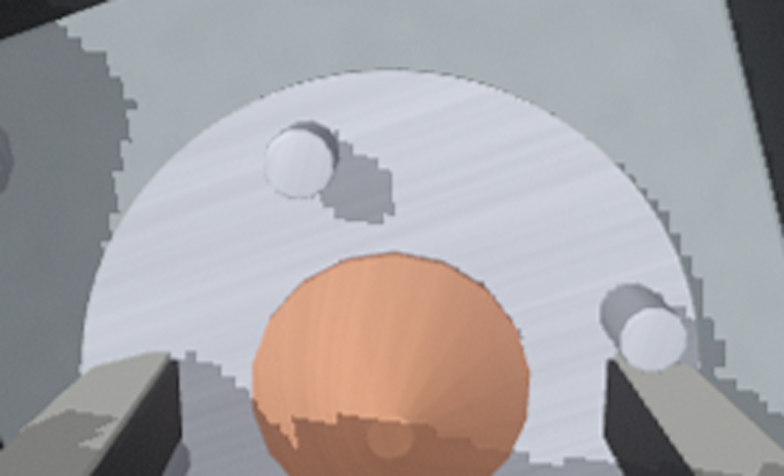

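View pics/s7c.png

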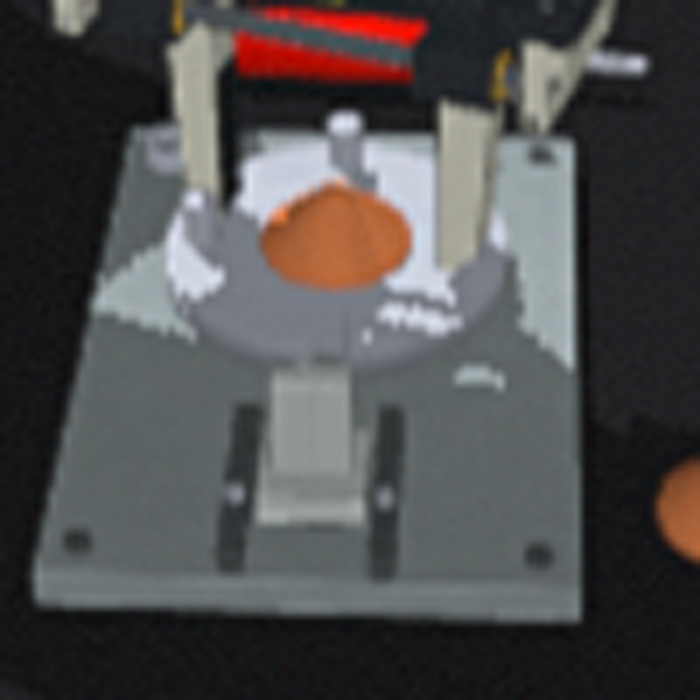

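step_arm --targets '[[[0, 0, 0, 0, 0, 1.5], [0, 0, 0, 0, 0, 3], [0, 0, -1, 0, 0, 3], [0, 0, -3, 0, 0, 3], [0, 0, -5, 0, 0, 3], [0, 0, -8, 0, 0, 3], [0, 0, -10, 0, 0, 3], [0, 0, -10, 0, 0, 3]]]'

```text
time_s: 16.1
ee_pos: [568.6, -48.3, 323.8]
eef_rot: [3.141, -0.005, 0.077]
force: [0.7, -0.6, 0.1]
finger_gap: 80.2
```

step_arm --targets '[[[1.0, 2.6, 0, 0, 0, -4], [2, 5.2, 0, 0, 0, -8], [3, 7.8, 0, 0, 0, -12], [4, 10.4, 0, 0, 0, -16], [5.2, 13, 0, 0, 0, -20], [5.2, 13, 0, 0, 0, -21.9], [5.2, 13, 0, 0, 0, -21.9], [5.2, 13, 0, 0, 0, -21.9]]]' --grip 0

```text
time_s: 16.9
ee_pos: [629.9, -173.7, 319.3]
eef_rot: [-3.141, 0.0, 0.458]
force: [0.1, -0.2, -0.3]
finger_gap: 20.7
```

Run:
```python
from h import *
cap('wrist','w8'); crop('w8',0,0,512,384,1.5,'w8c')
s=read_state(); print(s['ee_pos'],np.degrees(s['eef_rot']),s['force'],s['finger_gap'],s['time_s'])
```

```text
[ 629.90920171 -173.54738902  319.511426  ] [-1.79984523e+02  1.46862362e-02  2.62526026e+01] [ 0.61792143  0.44233761 -0.1813798 ] 16.6142518274138 16.95
```

View pics/w8c.png

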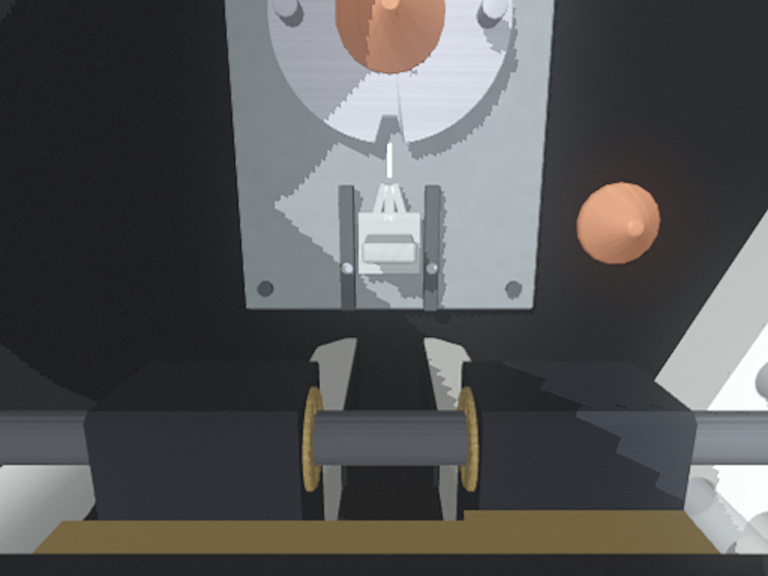

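Run:
```python
from h import *
crop('w8',220,60,300,130,9,'w8d')
```

```text
(no output)
```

View pics/w8d.png

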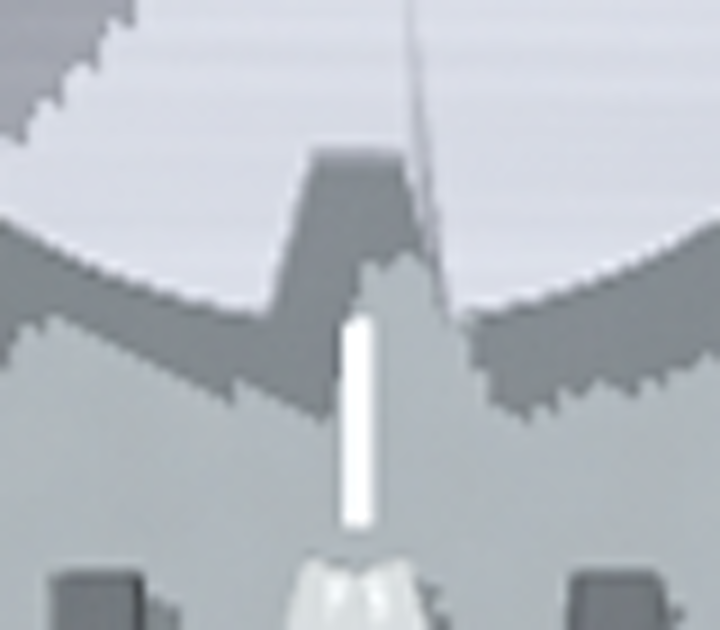

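step_arm --targets '[[[0, 0, 2, 0, 0, 0], [0, 0, 4, 0, 0, 0], [0, 0, 6, 0, 0, 0], [0, 0, 8, 0, 0, 0], [0, 0, 9, 0, 0, 0], [0, 0, 9.5, 0, 0, 0], [0, 0, 9.5, 0, 0, 0], [0, 0, 9.5, 0, 0, 0]]]' --grip 0

```text
time_s: 17.75
ee_pos: [630.3, -173.9, 225.8]
eef_rot: [3.141, -0.001, 0.459]
force: [-0.1, 0.2, 0.4]
finger_gap: 0.1
```

Run:
```python
from h import *
cap('wrist','w9'); crop('w9',0,0,512,384,1.5,'w9c');cap('scene','s9'); crop('s9',190,170,310,270,6,'s9c')
s=read_state(); print(s['ee_pos'],np.degrees(s['eef_rot']),s['force'],s['finger_gap'],s['time_s'])
```

```text
[ 630.29510569 -173.96233467  225.82467938] [ 1.79944210e+02 -5.79050662e-02  2.62945085e+01] [ 0.28176412  0.29285513 -0.82649797] 0.5165113068712229 17.85
```

View pics/w9c.png

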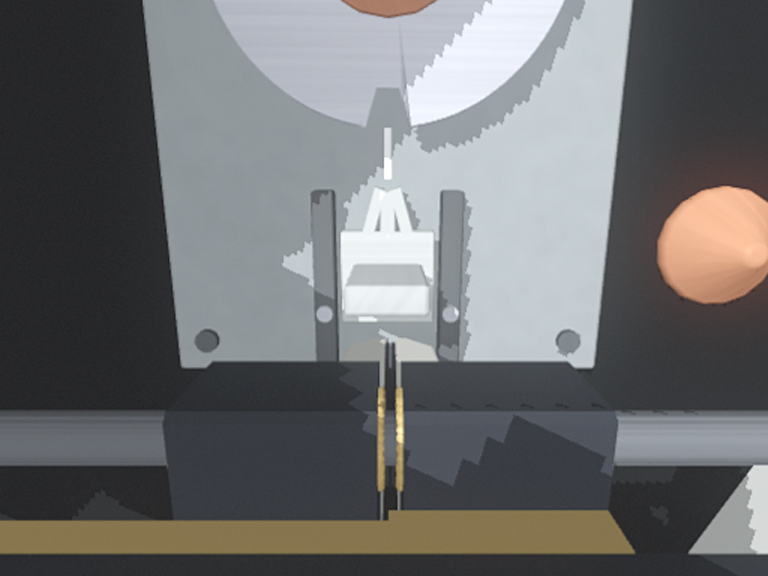

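View pics/s9c.png

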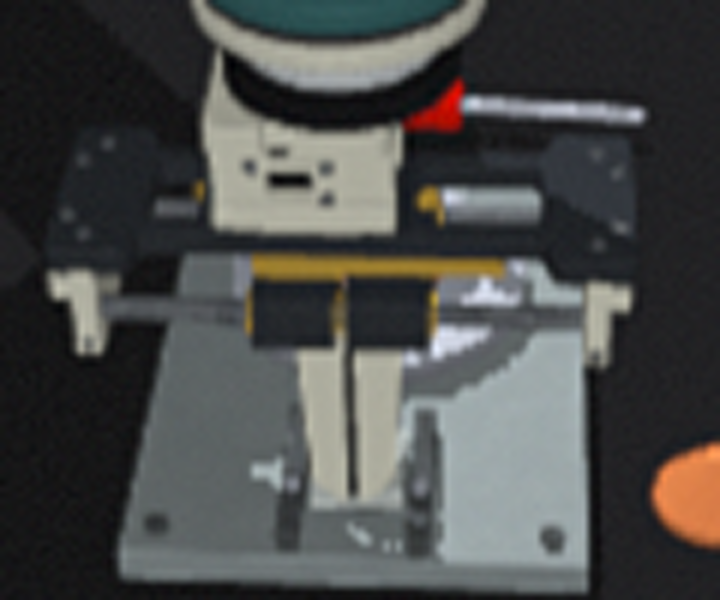

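step_arm --targets '[[[0, -0.2, 0, 0, 0, 0], [0, -0.4, 0, 0, 0, 0], [0, -0.6, 0, 0, 0, 0], [0, -0.7, 0, 0, 0, 0], [0, -0.8, 0, 0, 0, 0], [0, -0.9, 0, 0, 0, 0], [0, -1.0, 0, 0, 0, 0], [0, -1.1, 0, 0, 0, 0], [0, -1.2, 0, 0, 0, 0], [0, -1.3, 0, 0, 0, 0]]]'

```text
time_s: 18.85
ee_pos: [624.3, -162.2, 224.8]
eef_rot: [3.142, 0.0, 0.459]
force: [0.2, 0.5, -0.4]
finger_gap: 0.2
```

step_arm --targets '[[[0, -0.1, 0, 0, 0, 0], [0, -0.2, 0, 0, 0, 0], [0, -0.3, 0, 0, 0, 0], [0, -0.4, 0, 0, 0, 0], [0, -0.5, 0, 0, 0, 0], [0, -0.6, 0, 0, 0, 0], [0, -0.7, 0, 0, 0, 0], [0, -0.8, 0, 0, 0, 0], [0, -0.9, 0, 0, 0, 0], [0, -1.0, 0, 0, 0, 0]]]'

```text
time_s: 19.85
ee_pos: [619.9, -153.2, 224.7]
eef_rot: [3.142, 0.0, 0.459]
force: [1.3, -2.8, -0.7]
finger_gap: 0.6
```

Run:
```python
from h import *
cap('wrist','w10'); crop('w10',160,40,360,240,3,'w10c')
s=read_state(); print(s['ee_pos'],np.degrees(s['eef_rot']),s['force'],s['time_s'])
```

```text
[ 619.82922951 -153.11194875  224.75505253] [-1.79997087e+02  2.06651136e-03  2.63021960e+01] [ 1.629878   -0.78990831 -0.00690688] 19.9
```

View pics/w10c.png

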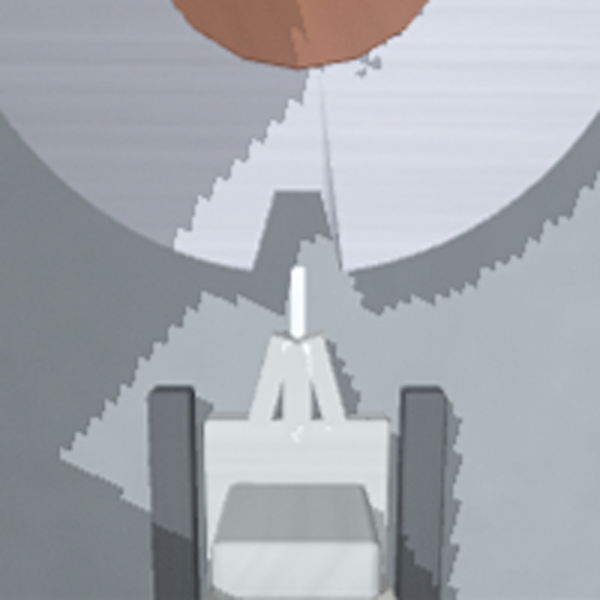

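Run:
```python
from h import *
o=np.array([568.2,-48.2]);d=np.array([np.cos(np.radians(-63.7)),np.sin(np.radians(-63.7))])
g=lambda f,u,v,z: (ray(f,160+(u+.5)/3-.5,40+(v+.5)/3-.5,z)[:2]-o)@d
print(g('w10',298,337,26),g('w10',298,337,24),'plate front/back top',g('w10',298,485,62),g('w10',298,543,62))
print('before nose',(ray('w9',388/1.5,189/1.5,26)[:2]-o)@d,'plate front/back',(ray('w9',388/1.5,264/1.5,62)[:2]-o)@d,(ray('w9',388/1.5,289/1.5,62)[:2]-o)@d)
```

```text
72.0287431130655 72.25368918379306 plate front/back top 89.62523053220742 98.54563144229012
before nose 81.83138193691494 plate front/back 101.77219956707893 109.21690802672988
```

step_arm --targets '[[[0, -0.1, 0, 0, 0, 0], [0, -0.2, 0, 0, 0, 0], [0, -0.3, 0, 0, 0, 0], [0, -0.4, 0, 0, 0, 0], [0, -0.5, 0, 0, 0, 0], [0, -0.6, 0, 0, 0, 0], [0, -0.7, 0, 0, 0, 0], [0, -0.8, 0, 0, 0, 0], [0, -0.9, 0, 0, 0, 0], [0, -1.0, 0, 0, 0, 0]]]'

```text
time_s: 20.9
ee_pos: [615.4, -144.3, 224.8]
eef_rot: [3.142, -0.0, 0.459]
force: [1.8, -1.0, -0.8]
finger_gap: 0.3
```

step_arm --targets '[[[0, -0.05, 0, 0, 0, 0], [0, -0.1, 0, 0, 0, 0], [0, -0.15, 0, 0, 0, 0], [0, -0.2, 0, 0, 0, 0], [0, -0.25, 0, 0, 0, 0], [0, -0.3, 0, 0, 0, 0], [0, -0.35, 0, 0, 0, 0], [0, -0.4, 0, 0, 0, 0], [0, -0.45, 0, 0, 0, 0], [0, -0.5, 0, 0, 0, 0]]]'

```text
time_s: 21.9
ee_pos: [613.2, -139.8, 224.8]
eef_rot: [3.142, -0.0, 0.459]
force: [1.4, -1.5, -0.8]
finger_gap: 0.5
```

Run:
```python
from h import *
cap('wrist','w11'); crop('w11',160,40,360,240,3,'w11c')
s=read_state(); print(s['ee_pos'],np.degrees(s['eef_rot']),s['force'],s['time_s'])
```

```text
[ 613.23160282 -139.79887812  224.76517549] [ 1.79999839e+02 -4.52771038e-04  2.62970264e+01] [ 0.82078138 -1.18410297 -0.54099286] 21.95
```

View pics/w11c.png

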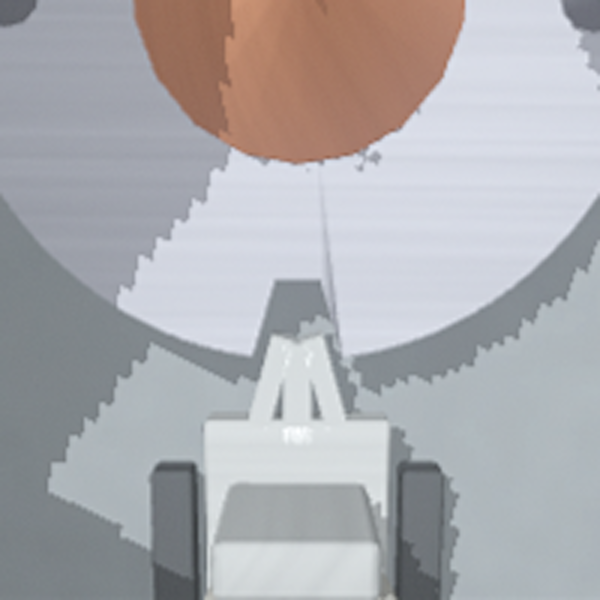

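step_arm --targets '[[[0, -0.05, 0, 0, 0, 0], [0, -0.1, 0, 0, 0, 0], [0, -0.15, 0, 0, 0, 0], [0, -0.2, 0, 0, 0, 0], [0, -0.25, 0, 0, 0, 0], [0, -0.3, 0, 0, 0, 0], [0, -0.35, 0, 0, 0, 0], [0, -0.4, 0, 0, 0, 0], [0, -0.45, 0, 0, 0, 0], [0, -0.5, 0, 0, 0, 0]]]'

```text
time_s: 22.95
ee_pos: [611.0, -135.3, 224.8]
eef_rot: [3.142, -0.0, 0.459]
force: [1.5, -0.2, -1.1]
finger_gap: 0.8
```

step_arm --targets '[[[0, -0.04, 0, 0, 0, 0], [0, -0.07, 0, 0, 0, 0], [0, -0.1, 0, 0, 0, 0], [0, -0.13, 0, 0, 0, 0], [0, -0.15, 0, 0, 0, 0]]]'

```text
time_s: 23.45
ee_pos: [610.4, -134.0, 224.8]
eef_rot: [3.142, -0.0, 0.459]
force: [3.4, -1.1, -0.5]
finger_gap: 0.6
```

step_arm --targets '[[[0, -0.03, 0, 0, 0, 0], [0, -0.05, 0, 0, 0, 0], [0, -0.08, 0, 0, 0, 0], [0, -0.1, 0, 0, 0, 0]]]'

```text
time_s: 23.85
ee_pos: [609.9, -133.1, 224.7]
eef_rot: [-3.142, -0.0, 0.459]
force: [1.5, -0.6, -1.1]
finger_gap: 0.1
```

step_arm --targets '[[[0, -0.02, 0, 0, 0, 0], [0, -0.04, 0, 0, 0, 0], [0, -0.05, 0, 0, 0, 0]]]'

```text
time_s: 24.15
ee_pos: [609.7, -132.7, 224.7]
eef_rot: [-3.142, 0.0, 0.459]
force: [2.3, -1.4, 0.0]
finger_gap: 0.4
```

step_arm --targets '[[[0, -0.02, 0, 0, 0, 0], [0, -0.03, 0, 0, 0, 0], [0, -0.03, 0, 0, 0, 0]]]'

```text
time_s: 24.45
ee_pos: [609.6, -132.5, 224.8]
eef_rot: [3.141, -0.0, 0.459]
force: [4.3, -2.3, -1.0]
finger_gap: 0.5
```

step_arm --targets '[[[0, -0.02, 0, 0, 0, 0], [0, -0.03, 0, 0, 0, 0], [0, -0.03, 0, 0, 0, 0]]]'

```text
time_s: 24.75
ee_pos: [609.5, -132.2, 224.7]
eef_rot: [3.142, -0.0, 0.459]
force: [3.2, -2.9, -0.7]
finger_gap: 0.6
```

step_arm --targets '[[[0, -0.02, 0, 0, 0, 0], [0, -0.03, 0, 0, 0, 0], [0, -0.03, 0, 0, 0, 0]]]'

```text
time_s: 25.05
ee_pos: [609.3, -131.9, 224.8]
eef_rot: [3.142, -0.0, 0.459]
force: [2.9, -2.7, -1.1]
finger_gap: 0.6
```

step_arm --targets '[[[0, -0.02, 0, 0, 0, 0], [0, -0.03, 0, 0, 0, 0], [0, -0.03, 0, 0, 0, 0]]]'

```text
time_s: 25.35
ee_pos: [609.2, -131.6, 224.8]
eef_rot: [3.142, -0.0, 0.459]
force: [3.2, -2.2, -0.3]
finger_gap: 0.8
```

Run:
```python
from h import *
cap('wrist','w12'); crop('w12',160,40,360,240,3,'w12c')
for i in range(1): s=read_state(); print(s['ee_pos'],np.degrees(s['eef_rot']),s['force'],s['force']@[.443,-.896,0],s['time_s'])
```

```text
[ 609.17156473 -131.57453312  224.73976447] [-1.79997546e+02 -2.27529594e-04  2.62994829e+01] [ 3.74495558 -2.48601596 -0.05125867] 3.8864856241576597 25.4
```

View pics/w12c.png

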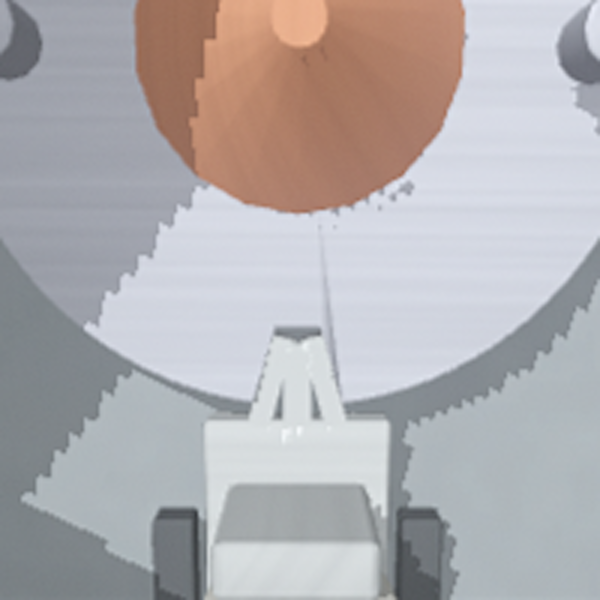

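step_arm --targets '[[[0, -0.02, 0, 0, 0, 0], [0, -0.03, 0, 0, 0, 0], [0, -0.03, 0, 0, 0, 0]]]'

```text
time_s: 25.7
ee_pos: [609.0, -131.4, 224.8]
eef_rot: [3.142, 0.0, 0.459]
force: [3.7, -1.8, -1.1]
finger_gap: 0.9
```

step_arm --targets '[[[0, -0.02, 0, 0, 0, 0], [0, -0.03, 0, 0, 0, 0], [0, -0.03, 0, 0, 0, 0]]]'

```text
time_s: 26.0
ee_pos: [608.9, -131.1, 224.8]
eef_rot: [3.142, -0.0, 0.459]
force: [3.3, -1.7, -1.2]
finger_gap: 0.4
```

step_arm --targets '[[[0, -0.02, 0, 0, 0, 0], [0, -0.03, 0, 0, 0, 0], [0, -0.03, 0, 0, 0, 0]]]'

```text
time_s: 26.3
ee_pos: [608.8, -130.8, 224.7]
eef_rot: [-3.142, -0.0, 0.459]
force: [2.6, -1.6, -0.4]
finger_gap: 0.3
```

step_arm --targets '[[[0, -0.02, 0, 0, 0, 0], [0, -0.03, 0, 0, 0, 0], [0, -0.03, 0, 0, 0, 0]]]'

```text
time_s: 26.6
ee_pos: [608.6, -130.5, 224.7]
eef_rot: [-3.142, 0.0, 0.459]
force: [3.0, -1.9, 0.4]
finger_gap: 0.5
```

step_arm --targets '[[[0, -0.02, 0, 0, 0, 0], [0, -0.03, 0, 0, 0, 0], [0, -0.03, 0, 0, 0, 0]]]'

```text
time_s: 26.9
ee_pos: [608.5, -130.3, 224.7]
eef_rot: [3.142, 0.0, 0.459]
force: [2.8, -2.0, 0.1]
finger_gap: 0.3
```

step_arm --targets '[[[0, -0.02, 0, 0, 0, 0], [0, -0.03, 0, 0, 0, 0], [0, -0.03, 0, 0, 0, 0]]]'

```text
time_s: 27.2
ee_pos: [608.4, -130.0, 224.8]
eef_rot: [3.142, -0.0, 0.459]
force: [2.9, -3.5, 1.0]
finger_gap: 0.1
```

step_arm --targets '[[[0, -0.01, 0, 0, 0, 0], [0, -0.02, 0, 0, 0, 0], [0, -0.02, 0, 0, 0, 0]]]'

```text
time_s: 27.5
ee_pos: [608.3, -129.8, 224.7]
eef_rot: [-3.142, 0.0, 0.459]
force: [3.7, -2.0, -1.4]
finger_gap: 0.3
```

step_arm --targets '[[[0, -0.01, 0, 0, 0, 0], [0, -0.02, 0, 0, 0, 0], [0, -0.02, 0, 0, 0, 0]]]'

```text
time_s: 27.8
ee_pos: [608.2, -129.7, 224.8]
eef_rot: [3.141, -0.0, 0.459]
force: [3.4, -3.6, -1.5]
finger_gap: 0.4
```

step_arm --targets '[[[0, -0.01, 0, 0, 0, 0], [0, -0.02, 0, 0, 0, 0], [0, -0.02, 0, 0, 0, 0]]]'

```text
time_s: 28.1
ee_pos: [608.2, -129.7, 224.8]
eef_rot: [3.141, -0.0, 0.459]
force: [5.4, -3.9, -1.2]
finger_gap: 0.6
```

Run:
```python
from h import *
cap('wrist','w13'); crop('w13',160,40,360,240,3,'w13c')
s=read_state(); print(s['ee_pos'],s['force'],s['force']@[.443,-.896,0],s['time_s'])
```

```text
[ 608.18008971 -129.61735638  224.75080739] [ 4.98328223 -4.45894433 -0.82296871] 6.202808151296881 28.15
```

View pics/w13c.png

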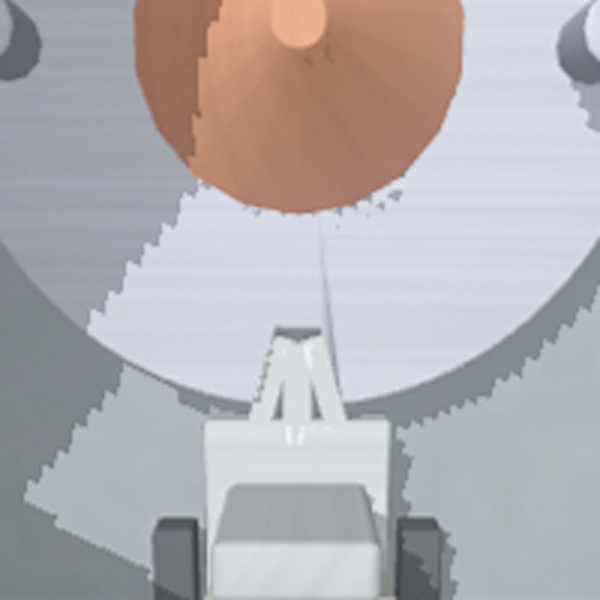

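step_arm --targets '[[[0, -0.01, 0, 0, 0, 0], [0, -0.02, 0, 0, 0, 0], [0, -0.02, 0, 0, 0, 0]]]'

```text
time_s: 28.45
ee_pos: [608.1, -129.6, 224.8]
eef_rot: [3.141, -0.0, 0.459]
force: [5.9, -4.8, -2.6]
finger_gap: 0.6
```

step_arm --targets '[[[0, -0.01, 0, 0, 0, 0], [0, -0.02, 0, 0, 0, 0], [0, -0.02, 0, 0, 0, 0]]]'

```text
time_s: 28.75
ee_pos: [608.1, -129.5, 224.8]
eef_rot: [3.14, -0.0, 0.459]
force: [6.4, -6.7, -2.0]
finger_gap: 0.6
```

step_arm --targets '[[[0, -0.01, 0, 0, 0, 0], [0, -0.02, 0, 0, 0, 0], [0, -0.02, 0, 0, 0, 0]]]'

```text
time_s: 29.05
ee_pos: [608.0, -129.4, 224.8]
eef_rot: [3.14, -0.0, 0.459]
force: [8.0, -7.3, -3.7]
finger_gap: 0.3
```

step_arm --targets '[[[0, -0.01, 0, 0, 0, 0], [0, -0.02, 0, 0, 0, 0], [0, -0.02, 0, 0, 0, 0]]]'

```text
time_s: 29.35
ee_pos: [608.0, -129.3, 224.8]
eef_rot: [3.14, -0.0, 0.459]
force: [8.1, -8.4, -3.7]
finger_gap: 0.4
```

Run:
```python
from h import *
s=read_state(); print(s['ee_pos'],s['force'],s['force']@[.443,-.896,0],s['time_s'])
```

```text
[ 607.9672313  -129.31647883  224.82480783] [ 8.11359272 -8.42237532 -3.71392865] 11.140769858044536 29.35
```

step_arm --targets '[[[0, -0.01, 0, 0, 0, 0], [0, -0.02, 0, 0, 0, 0], [0, -0.02, 0, 0, 0, 0], [0, -0.02, 0, 0, 0, 0]]]'

```text
time_s: 29.75
ee_pos: [607.9, -129.2, 224.8]
eef_rot: [3.139, -0.0, 0.459]
force: [8.1, -10.5, -4.6]
finger_gap: 0.6
```

Run:
```python
from h import *
s=read_state(); print(s['ee_pos'],s['force'],s['force']@[.443,-.896,0],s['time_s'])
```

```text
[ 607.91720065 -129.20982171  224.82662061] [  8.05232257 -10.50782698  -4.57856084] 12.982191871904785 29.75
```

Pressed to 13 N. I'll hold that briefly, then back off and lift away.

step_arm --targets '[[[0, 0, 0, 0, 0, 0], [0, 0.05, 0, 0, 0, 0], [0, 0.1, 0, 0, 0, 0], [0, 0.2, 0, 0, 0, 0], [0, 0.5, 0, 0, 0, 0], [0, 1.0, 0, 0, 0, 0], [0, 2.0, 0, 0, 0, 0], [0, 3.0, 0, 0, 0, 0], [0, 3.0, -2, 0, 0, 0], [0, 3.0, -4, 0, 0, 0]]]'

```text
time_s: 30.75
ee_pos: [621.2, -156.4, 264.6]
eef_rot: [-3.141, 0.001, 0.458]
force: [0.1, -0.1, 0.6]
finger_gap: 0.4
```

step_arm --targets '[[[0, 0, -3, 0, 0, 0], [0, 0.5, -6, 0, 0, 0], [0, 1, -8, 0, 0, 0], [0, 1, -8, 0, 0, 0], [0, 1, -8, 0, 0, 0]]]'

```text
time_s: 31.25
ee_pos: [625.5, -164.9, 344.2]
eef_rot: [-3.141, 0.0, 0.458]
force: [0.0, -0.3, -0.9]
finger_gap: 0.8
```

Run:
```python
from h import *
cap('wrist','w14'); crop('w14',0,0,512,384,1.5,'w14c'); crop('w14',205,50,315,150,7,'w14d'); cap('scene','s14'); crop('s14',190,150,330,280,5,'s14c')
s=read_state(); print(s['ee_pos'],s['force'],s['time_s'])
```

```text
[ 625.28613161 -164.5668772   343.06739842] [-0.36934546 -0.11003298 -0.1752838 ] 31.35
```

View pics/w14c.png

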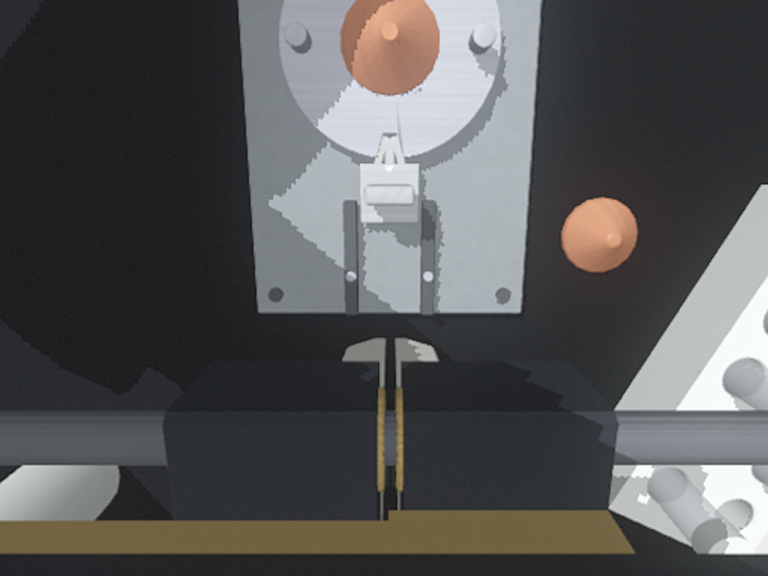

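View pics/w14d.png

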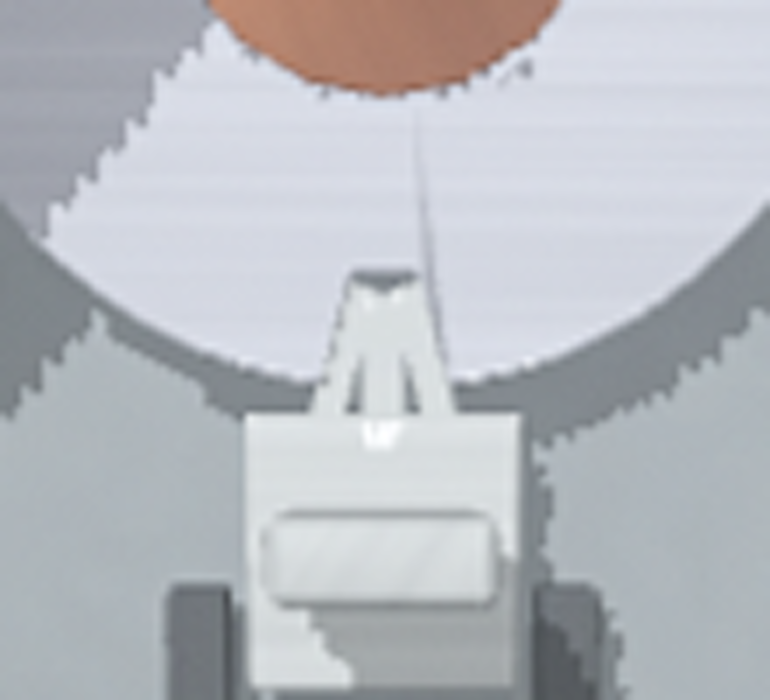

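View pics/s14c.png

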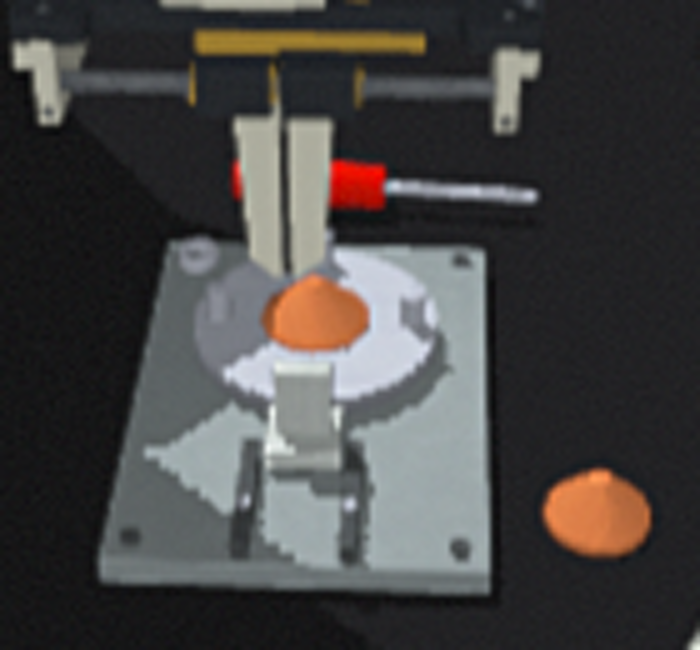

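Run:
```python
from h import *
o=np.array([568.2,-48.2]);t=np.radians(-63.7);R=np.array([[np.cos(t),-np.sin(t)],[np.sin(t),np.cos(t)]])
g=lambda u,v,z: (R.T@(ray('w14',205+(u+.5)/7-.5,50+(v+.5)/7-.5,z)[:2]-o)).round(1)
print('nose',g(383,288,26),'mouth L,R',g(312,385,27.5),g(462,383,27.5),'floor',g(384,270,27.5),'key body sides',g(245,413,26),g(522,413,26))
print('cheek ends',g(198,585,24),g(568,585,24))
ang('w14',[(299,33,-90),(484,34,90)])
```

```text
nose [46.4  0.2] mouth L,R [57.8 -8.4] [57.5  9.9] floor [44.4  0.4] key body sides [ 61.  -16.7] [61.1 17.3]
cheek ends [ 82.  -23.1] [82.  23.5]
[568.55543024 -45.62143722] notch deg 296.01946443343223 remaining 0.280535566567778 [ 1.1  0.5 -1.1 -0.5]
```

Run:
```python
from h import *
o=np.array([568.2,-48.2]);t=np.radians(-63.7);R=np.array([[np.cos(t),-np.sin(t)],[np.sin(t),np.cos(t)]])
def J(f,u,v,z,x0,y0,s): return (R.T@(ray(f,x0+(u+.5)/s-.5,y0+(v+.5)/s-.5,z)[:2]-o)).round(2)
print('before floor',J('w8',357,150,27.5,220,60,9),'mouth',J('w8',270,318,27.5,220,60,9),J('w8',455,318,27.5,220,60,9),'mark inner',J('w8',357,315,14,220,60,9),'cheek ends',J('w8',97,570,24,220,60,9),J('w8',615,570,24,220,60,9))
crop('w14',180,0,340,115,5,'w14e')
```

```text
before floor [47.14  0.24] mouth [60.86 -7.29] [60.88  8.69] mark inner [59.92  0.22] cheek ends [ 82.21 -22.99] [82.25 23.2 ]
```

View pics/w14e.png

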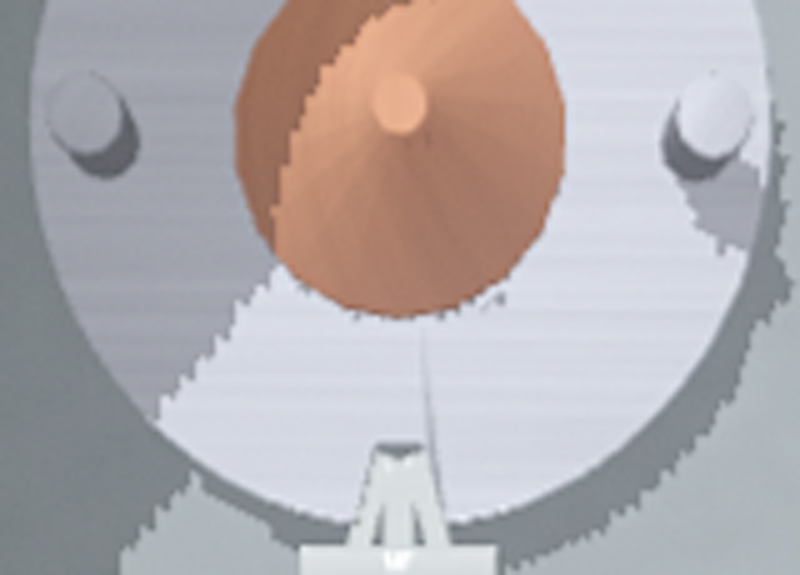

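Run:
```python
from h import *
o=np.array([568.2,-48.2]);t=np.radians(-63.7);R=np.array([[np.cos(t),-np.sin(t)],[np.sin(t),np.cos(t)]])
def J(f,u,v,z,x0,y0,s): return (R.T@(ray(f,x0+(u+.5)/s-.5,y0+(v+.5)/s-.5,z)[:2]-o)).round(2)
print([J('w14',*p,z,180,0,5) for p,z in(((86,112),45.5),((714,116),45.5),((400,103),51.5),((400,318),27.5))])
print(J('w14',350,525,27.5,180,0,5),J('w14',455,522,27.5,180,0,5))
print(J('w8',389,71.5,27.5,0,0,1.5),'cone edge before')
for f in('t0','t14'):
    if f=='t14': cap('top','t14')
    crop('top0' if f=='t0' else f,100,110,390,230,2.7,f+'cmp')
a=cv2.imread('pics/t0cmp.png');b=cv2.imread('pics/t14cmp.png');cv2.imwrite('pics/cmp.png',cv2.resize(np.vstack([a,b]),None,fx=.9,fy=.9))
```

```text
[array([ -2.27, -47.13]), array([-1.72, 48.19]), array([-2.04,  0.5 ]), array([24.61,  0.51])]
[57.78 -8.04] [57.29  9.88]
[26.68  0.23] cone edge before
```

View pics/cmp.png

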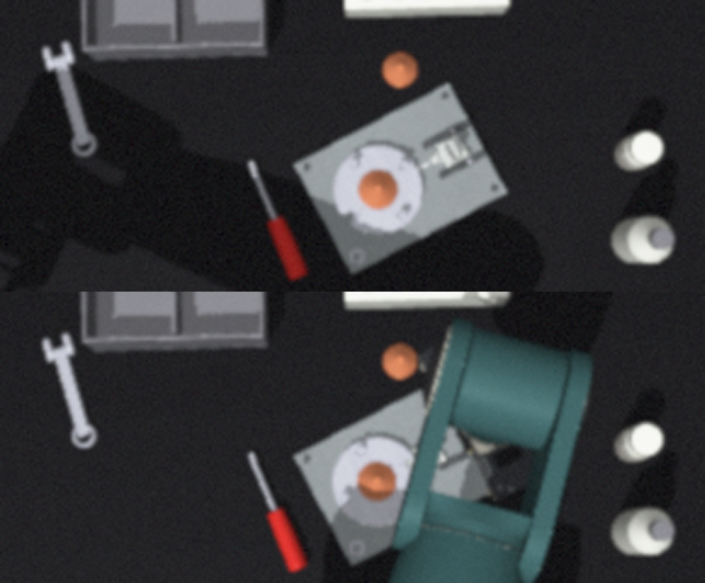

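Run:
```python
from h import *
print(hand_in())
```

```text
the job is handed in; nothing more can be done
None
```

I turned the flange about 165° by pushing two opposite studs with the open fingers, then slid the key in and pressed it home. The job was handed in at about 31 s; `hand_in()` gives no verdict, so these are my own last checks.

- **Notch:** after turning, it was about 0.4 mm off the white line. After pressing, the flange had shifted about 2 mm along its play, away from the key. I put the notch within about 1–2 mm of the mark (limit 3 mm).
- **Key:** the push peaked at about 13 N at the wrist, so roughly 11 N on the flange after the key's own friction. Its travel is about 34.7–35.6 mm, over the 32 mm needed.
- **Flange and bystanders:** in the last pictures the flange lies flat. The spare cone, driver, spanner, bottle and jar have not visibly moved. I did not check the spacer's position separately, but it is still on its corner of the plate.
- **Robot:** the fingers are clear above the jig and the force reading is back to about zero.

One set of measurements disagreed. A rough reading of two stud tops put the flange centre 2–3 mm off the axis. A closer reading of the studs and cone gave about 2 mm. The cheek ends, whose true position is known, read about 0.9 mm short, so I trust roughly 1.1 mm. That correction is also why the key travel is given as a range.

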